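# Swap mixed-up medicines back into their colour-coded trays

## Task

The four medicines on the table have been put back in each other's trays. Stand each one upright in the tray of its own colour - the red shaker in the red tray, the blue carton in the blue tray, the white-capped brown bottle in the white tray and the black-capped amber vial in the black tray - using the empty cork mat as a parking place on the way. Never let a medicine fall over, and leave the roll of tape where it lies.

Things in the scene. Friction and masses are not known exactly. Their poses are not given: they have to be found in the camera images.
- shaker: red powder shaker, wholly red, upright round can about 50 mm in diameter and 105 mm tall, grip it at about 75 mm height. Origin: centre of its underside; z up its axis. Stands at the start in the white or the blue tray
- carton: upright blue cardboard carton (the one in a tray; a like carton far back on the table is not meant), 40 mm along its own x, 52 mm along its own y, 88 mm tall; any yaw. Origin: centre of its underside; z up. Stands at the start in the red or the black tray
- bottle: dark brown tablet bottle (the one in a tray; a like bottle in a white dish far back on the table is not meant) with ribbed white cap, upright, body 51 mm in diameter up to 90 mm height, cap 42 mm in diameter, 110 mm tall in all; grip the body at about 70 mm height. Origin: centre of its underside; z up its axis. Stands at the start in the red or the black tray
- vial: small amber vial with black cap, upright, body 32 mm in diameter up to 55 mm height, black cap 26 mm in diameter, 67 mm tall in all; grip it at about 45 mm height. Origin: centre of its underside; z up its axis. Stands at the start in the white or the blue tray
- tray_red: round plastic tray, red, 92 mm outer diameter, fixed to the table; 3 mm wall, rim 10 mm high, flat inner floor 4 mm above its origin, about 43 mm inner radius. Origin: centre of the underside, on the table; z up
- tray_blue: round plastic tray, blue, 92 mm outer diameter, fixed to the table; 3 mm wall, rim 10 mm high, flat inner floor 4 mm above its origin, about 43 mm inner radius. Origin: centre of the underside, on the table; z up
- tray_white: round plastic tray, white, 92 mm outer diameter, fixed to the table; 3 mm wall, rim 10 mm high, flat inner floor 4 mm above its origin, about 43 mm inner radius. Origin: centre of the underside, on the table; z up
- tray_black: round plastic tray, black, 92 mm outer diameter, fixed to the table; 3 mm wall, rim 10 mm high, flat inner floor 4 mm above its origin, about 43 mm inner radius. Origin: centre of the underside, on the table; z up
- mat: square cork mat, light brown, 90 x 90 x 4 mm, fixed to the table, empty at the start; a free parking place. The trays and the mat lie in five places in any order, at least 0.10 m apart centre to centre. Origin: centre of the underside; its top is 4 mm above; z up
- tape: small black roll of tape lying flat between the trays, 59 mm in diameter and 19 mm high, loose; it stays where it is. Origin: centre of its underside; z up
Things that resemble listed ones, but are neither listed nor needed, are in the scene too. What is meant by the shaker is not green, and is the smaller of those in its own colour. Of the things that look like the carton, the larger one is meant.

How it is judged (in metres and radians):
At the end, for the whole second after the job is handed in: each medicine stands in the tray of its colour: within 27 mm of the tray's centre (anywhere inside the rim), its underside on the tray's floor (less than 8 mm above the tray's underside), upright within 0.1 rad, released and at rest (horizontal distance between shaker and tray_red below 0.027 m and z of shaker in the frame of tray_red below 0.008 m and angle between each of shaker, carton, bottle, vial's own z axis and vertical below 0.1 rad and linear speed of each of shaker, carton, bottle, vial below 0.02 m/s and angular speed of each of shaker, carton, bottle, vial below 0.2 rad/s and horizontal distance between carton and tray_blue below 0.027 m and z of carton in the frame of tray_blue below 0.008 m and horizontal distance between bottle and tray_white below 0.027 m and z of bottle in the frame of tray_white below 0.008 m and horizontal distance between vial and tray_black below 0.027 m and z of vial in the frame of tray_black below 0.008 m); the robot touches nothing.
It fails at once if a medicine is tipped over (tilted more than 0.7 rad) (angle between any of shaker, carton, bottle, vial's own z axis and vertical above 0.7 rad).
It fails at once if the roll of tape is moved by more than 25 mm (distance of tape from where it was at the start of the episode above 0.025 m).
It also fails if it takes over 144 s, if anything falls off the work surface, if the arm or the gripper's body presses on something with over 40 N, if the wrist force passes 120 N, or if a joint passes its speed limit or range.

## Robot

A 6-joint arm with a two-finger parallel gripper is mounted at the origin on a cart in front of the work surface, level with it; the furniture and walls round the work are solid. World frame = base frame: x ahead of the robot, y to its left, z up, the work surface at z = 0. Lengths are in mm, angles in rad, forces in N, time in s.
With the tool pointing down it reaches from about 275 to 750 mm from the base axis. Payload 10.2 kg.
Tool frame: the origin (TCP) lies at the centre of the arm's flange, where the gripper is bolted on; the fingertips stand 173 mm ahead of it and the grasp point (between the pads) lies 155 mm ahead of it; z points along the fingers, y is the line along which they close (so a half turn about z gives the same grasp; the last joint's range is limited). The gripper opens to 85 mm and grips with 20 to 120 N. Pads are 22 mm wide; open, the fingers measure 114 mm over their backs; the gripper's body (76 mm by 85 mm) begins 54 mm behind the grasp point. The pads swing forward as they close: fully open they stand 13 mm farther back than shut.
Start: joints at [-1.431, 0.313, 1.498, -0, 1.331, -0.223], TCP at [186.307, -490.838, 404.694] pointing down, gripper open.
Joint ranges: [-2.94, 2.94], [-0.97, 2.17], [0.19, 2.56], [-1.23, 4.37], [0.02, 3.11], [-2.88, 2.88]. Speed limits (rad/s): [2.39, 2.39, 3.01, 3.14, 3.14, 3.14].

## Interface

Orientations are given as a unit quaternion [w, x, y, z].
In Python, from rig import status, capture, camera_info, ticket gives the robot as it stands.
- The arm moves only by the shell command python3 -m crank 'ROWS' [FORCE]. ROWS is JSON, a list of rows, each a list of 7 numbers: the shift along the tool's x, y, z as a fraction of full scale, then the turn, a rotation vector about the tool's x, y, z as a fraction of full scale, then the closure, from 0 (fully open) to 1 (shut). A call has 1 to 12 rows; each row is the pose to reach, as a shift and turn from the pose commanded when the call began, along the tool's axes at that moment; what a row does not reach only later rows make up. Full scale, the value 1, is 0.1 m for a shift and 45 degrees for a turn. A row lasts 1/10 s, in which the tool goes at most 50 mm and 8.59 degrees, less where a joint would pass 70% of its speed; a pose out of reach is approached as far as the arm can. A call with a number of a shift or a turn outside -1 to 1 is refused whole. A call with a gripper value outside its range is refused whole. The fingers move at their own pace and stop on an object; FORCE is the grip in N (left out, the last holds). Time passes only in rows, so rows that repeat a pose let the fingers close. It gives the time, the measured TCP pose, the force, the opening and the grip force at its end, in the units of the state.
- status.sense(): the state, without advancing time (a new reading comes with each control period).
- capture(name): name is "side" or "top"; returns (picture, depth): 420x560x3 uint8, red, green, blue; 420x560 float32, mm along the optical axis (not along the pixel's ray), 0 where there is no reading.
- camera_info(name): a dict with "K" (3x3 intrinsics, pixels), "camera_from_world" (4x4, takes a point from world to camera coordinates). Camera axes: x right, y up, looking along -z (the intrinsics and any distortion apply to the point x, -y, -z); pixel columns grow to the right and rows downward; lengths in mm; the calibration is good to about 2 mm. A picture is of the moment at which its call begins. camera_info takes no time and is no camera call.
- ticket.finish_job(): hands the job in; it is judged then, once.
The state is a dict: "time_s": time; "joints": joint angles; "dq": joint speeds; "tau": joint torques, N m; "eef_pos": TCP position; "ee_rot": TCP orientation; "force": force on the tool from outside, world axes, zero at the start; "wrist_torque": the same for the moment, N m; "grip_width": opening from 0.0 (shut) to 1.0 (fully open); "grip_force": force on a finger pad.
Only numpy, scipy, OpenCV 4.12 (cv2) and the standard library are available. Lean on these libraries where they do the work, as an engineer would, in place of code of your own. Each camera call takes 0.05 s, during which the arm holds its last target. There are 200 camera calls.

## Working session

There is one attempt and no reset: what is moved stays moved. The work goes in short steps, Python scripts to look and compute and a shell command to move; the robot and the scene stay as the last step left them, time stands still between calls to the robot, and variables do not carry over. Pictures are saved under pics/ and viewed, at most 14 in all, crops included, and the job is handed in when it is done.

```bash
mkdir -p pics; ls
python3 - <<'E'
from rig import status, capture, camera_info
import cv2, numpy as np
for n in ("side","top"):
    p,d=capture(n); cv2.imwrite(f"pics/{n}0.png",p[:,:,::-1]); np.save(f"pics/{n}0.npy",d)
    i=camera_info(n); print(n,np.round(i["K"],1).tolist(),np.round(i["camera_from_world"],3).tolist(),{k:v for k,v in i.items() if k not in("K","camera_from_world")}, (d==0).mean())
print(status.sense())
E
```

```text
pics
side [[525.7, 0.0, 277.8], [0.0, 525.7, 209.0], [0.0, 0.0, 1.0]] [[0.994, -0.104, -0.02, -610.785], [0.067, 0.478, 0.876, 74.304], [-0.082, -0.872, 0.482, -1119.575], [0.0, 0.0, 0.0, 1.0]] {} 0.003983843537414966
top [[458.7, 0.0, 281.8], [0.0, 458.7, 206.6], [0.0, 0.0, 1.0]] [[0.002, -1.0, -0.03, -323.75], [0.987, -0.003, 0.163, -555.976], [-0.163, -0.03, 0.986, -793.78], [0.0, 0.0, 0.0, 1.0]] {} 0.004136904761904762
{'time_s': 0.1, 'joints': array([-1.43141580e+00,  3.13363903e-01,  1.49836986e+00, -2.40740922e-06,
        1.33100856e+00, -2.23415205e-01]), 'dq': array([-0.00128342, -0.00259093, -0.0028422 , -0.00079525,  0.00012841,
       -0.0001715 ]), 'tau': array([ 4.45351252e-03, -4.12897146e+01, -2.60145092e+01, -1.52545072e-04,
        3.01433603e-03,  4.02820977e-07]), 'eef_pos': array([ 186.29194452, -490.79164297,  404.20432161]), 'ee_rot': array([-5.74379739e-04,  9.83592258e-01,  1.80404931e-01,  2.29779880e-05]), 'force': array([-0.38218734,  0.40115839,  0.07165089]), 'wrist_torque': array([ 0.00251554, -0.00440788,  0.00215009]), 'grip_force': 0.0, 'grip_width': 1.0031996334560516}
```

View pics/side0.png

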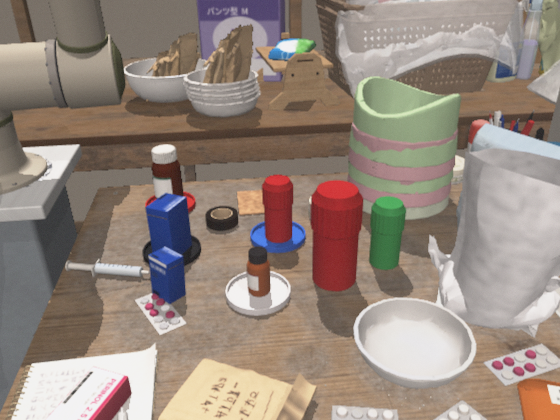

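View pics/top0.png

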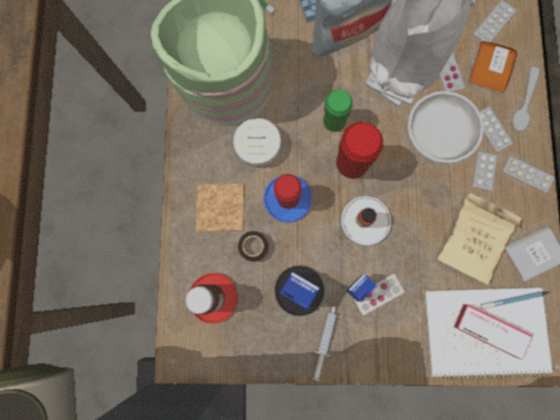

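```bash
cat > h.py <<'E'
import numpy as np, cv2
from rig import status, capture, camera_info
from scipy.optimize import least_squares
F=np.diag([1,-1,-1,1])
def cam(n):
    i=camera_info(n); return np.array(i["K"]),F@np.array(i["camera_from_world"])
def cloud(n,d):
    K,T=cam(n); v,u=np.mgrid[:d.shape[0],:d.shape[1]]
    c=np.stack([(u-K[0,2])/K[0,0]*d,(v-K[1,2])/K[1,1]*d,d,np.ones_like(d)],-1)
    w=(c@np.linalg.inv(T).T)[...,:3]; w[d==0]=np.nan; return w
def proj(n,p):
    K,T=cam(n); q=K@(T@np.append(p,1))[:3]; return q[:2]/q[2]
def tri(a,b):  # pixels in side, top -> point
    A=[]
    for n,(u,v) in (("side",a),("top",b)):
        K,T=cam(n); P=K@T[:3]; A+=[u*P[2]-P[0],v*P[2]-P[1]]
    X=np.linalg.svd(np.array(A))[2][-1]; return X[:3]/X[3]
def circ(p):
    r=least_squares(lambda c:np.hypot(p[:,0]-c[0],p[:,1]-c[1])-c[2],[*np.median(p,0)[:2],30],loss="soft_l1",f_scale=2); return r.x
E
cat > m.py <<'E'
from h import *
W={}
for n in("side","top"):
    d=np.load(f"pics/{n}0.npy"); W[n]=(cloud(n,d),cv2.cvtColor(cv2.imread(f"pics/{n}0.png"),cv2.COLOR_BGR2RGB))
w=W["top"][0]
for nm,(u,v) in dict(bottlecap=(203,300),carton=(301,287),shaker=(288,184),vial=(368,215),mat=(220,207),bigshaker=(361,142),tape=(245,247),table=(330,260),smallcarton=(361,287),whitejar=(257,133),green=(338,105)).items():
    print(nm,np.round(np.nanmedian(w[v-2:v+3,u-2:u+3].reshape(-1,3),0)))
# table level
for n in W: 
    c=W[n][0]; m=(abs(c[...,2])<12)&(c[...,0]>250)&(c[...,0]<700); print(n,"table",np.nanmedian(c[m][:,2]))
E
python3 m.py
```

```text
bottlecap [ 392. -200.  115.]
carton [ 412. -358.   93.]
shaker [ 583. -336.  109.]
vial [ 536. -475.   72.]
mat [ 562. -205.    4.]
bigshaker [ 643. -454.  149.]
tape [ 485. -253.    2.]
table [ 461. -413.    0.]
smallcarton [ 412. -460.   66.]
whitejar [ 698. -276.   32.]
green [ 724. -423.  105.]
side table -1.9368996058578318
top table 0.5553704682281477
```

Run:
```python
import cv2
a=cv2.imread("pics/top0.png")[150:340,170:410]; cv2.imwrite("pics/c1.png",cv2.resize(a,None,fx=3.15,fy=3.15,interpolation=2))
```

```text
(no output)
```

View pics/c1.png

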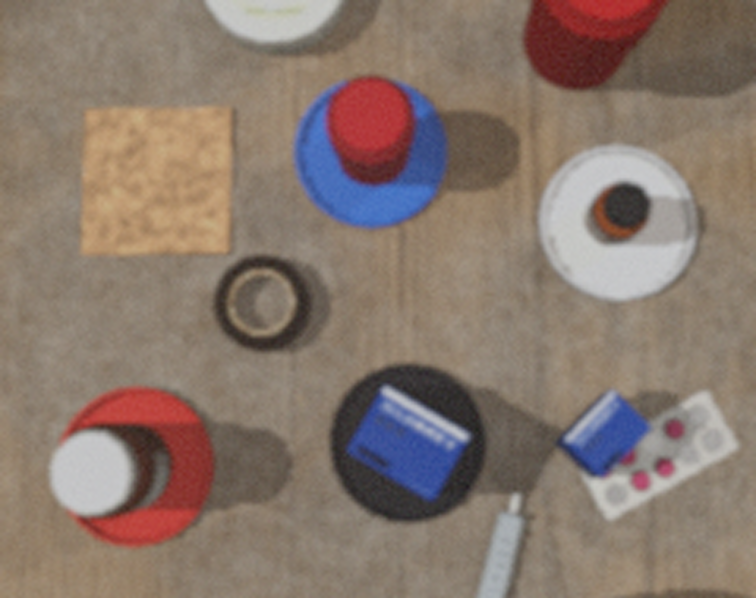

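```bash
cat > m2.py <<'E'
from h import *
def ray(n,u,v,z):
    K,T=cam(n); Ti=np.linalg.inv(T); o=Ti[:3,3]; d=Ti[:3,:3]@np.linalg.solve(K,[u,v,1]); return o+d*(z-o[2])/d[2]
px=lambda x,y:(170+(x+.5)/3.15-.5,150+(y+.5)/3.15-.5)
for nm,x,y,z in [("red",138,467,10),("blue",373,152,10),("white",619,222,10),("black",408,442,10),("mat",157,180,4),("tape",265,303,19),("bottle",93,472,110+4),("shaker",371,120,109),("vial",628,208,71)]+[("carton",*p,92) for p in [(389,386),(470,440),(433,500),(348,452)]]:
    p=ray("top",*px(x,y),z); print(nm,np.round(p,1),"side px",np.round(proj("side",p),1))
for n in("top","side"):
    w=cloud(n,np.load(f"pics/{n}0.npy")).reshape(-1,3)
    for nm,x,y,zt,r in [("bottle",392,-200,114,26),("shaker",580,-336,109,35),("vial",536,-475,71,20),("carton",412,-358,92,45)]:
        m=(np.hypot(w[:,0]-x,w[:,1]-y)<r)&(abs(w[:,2]-zt)<7); q=w[m]
        b=(np.hypot(w[:,0]-x,w[:,1]-y)<r+12)&(w[:,2]>20)&(w[:,2]<zt-25)
        print(n,nm,m.sum(),"top bbox centre",np.round((np.percentile(q,3,0)+np.percentile(q,97,0))/2,1),"circle body",np.round(circ(w[b]),1) if b.sum()>10 else 0,b.sum())
        if nm=="carton": print("rect",cv2.minAreaRect(q[:,:2].astype(np.float32)))
E
python3 m2.py
```

```text
red [ 391.4 -197.9   10. ] side px [169.3 201. ]
blue [ 577.5 -334.8   10. ] side px [276.8 232. ]
white [ 534.9 -480.7   10. ] side px [257.2 287.7]
black [ 406.2 -355.2   10. ] side px [171.2 246.2]
mat [ 561.8 -203.9    4. ] side px [261.4 199.3]
tape [ 486.2 -271.7   19. ] side px [220.7 212.6]
bottle [ 392.3 -193.3  114. ] side px [163.  147.7]
shaker [ 576.6 -335.4  109. ] side px [274.9 178.1]
vial [ 534.4 -476.4   71. ] side px [255.  249.7]
carton [ 436.6 -344.7   92. ] side px [185.4 196.3]
carton [ 408.6 -387.1   92. ] side px [164.8 210.8]
carton [ 377.8 -367.5   92. ] side px [145.  205.9]
carton [ 402.3 -323.1   92. ] side px [164.  191.5]
top bottle 521 top bbox centre [ 392.4 -193.9  114.3] circle body [ 392.2 -192.5   24.1] 302
top shaker 531 top bbox centre [ 578.6 -334.6  106.6] circle body [ 580.6 -334.3   23.8] 108
top vial 173 top bbox centre [ 536.6 -475.6   70.9] circle body [-506576.   493353.7  707822. ] 50
top carton 771 top bbox centre [ 407.6 -354.2   92.4] circle body 0 0
rect ((407.3341369628906, -354.1607971191406), (51.95975875854492, 40.095741271972656), 59.89537048339844)
side bottle 226 top bbox centre [ 392.3 -195.6  110.3] circle body [ 391.4 -193.4   24.6] 917
side shaker 281 top bbox centre [ 579.  -337.4  104.7] circle body [ 579.2 -335.7   22.9] 979
side vial 203 top bbox centre [ 536.8 -479.5   67.6] circle body [ 536.5 -477.6   15.9] 372
side carton 534 top bbox centre [ 407.1 -359.1   88.4] circle body [ 403.4 -353.8   27.5] 1043
rect ((407.2523498535156, -357.0699157714844), (54.15194320678711, 41.265769958496094), 59.6977653503418)
```

Run:
```python
import cv2
a=cv2.imread("pics/side0.png")[140:325,135:375]; cv2.imwrite("pics/c2.png",cv2.resize(a,None,fx=3.2,fy=3.2,interpolation=2))
```

```text
(no output)
```

View pics/c2.png

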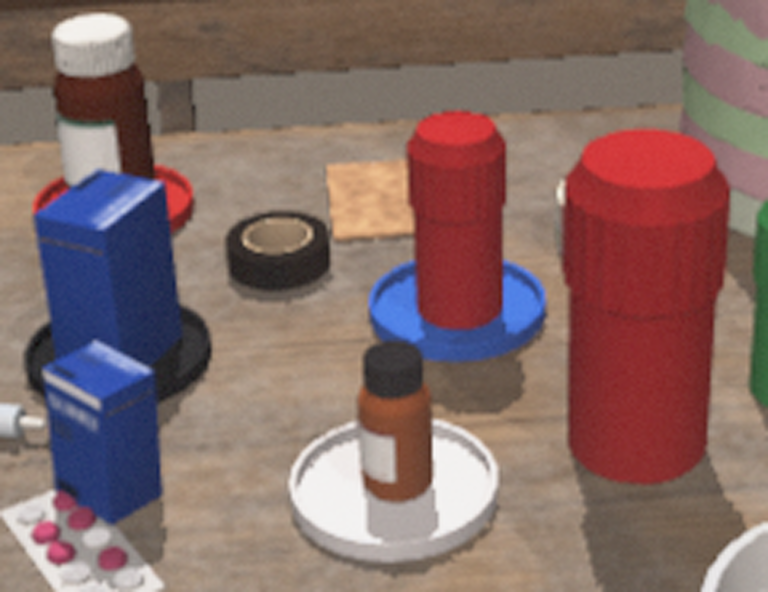

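Candidates (top picture): shaker – small red (288,190, chosen) or the big red (358,150) or the green (338,110). Carton – the larger one in the black tray (300,288, chosen) or the small one (361,287). Bottle – in the red tray (203,300, chosen) or the white jar/dish (257,140). Vial (368,215) – there is no rival. The crops confirm these choices, and the heights (107–109, 92, 114, 71 on a 4 mm floor) match the text.

```bash
python3 -m crank '[[0,0,0,0,0,0.15,0],[0,0,0,0,0,0.31,0],[0,0,0,0,0,0.462,0],[0,0,0,0,0,0.462,0]]' 40
python3 -m crank '[[0.2,-0.08,0,0,0,0,0],[0.5,-0.2,0,0,0,0,0],[0.8,-0.32,0,0,0,0,0],[1,-0.4,0,0,0,0,0],[1,-0.4,0,0,0,0,0]]'
```

```text
time_s: 0.5
eef_pos: [186.3, -490.8, 404.4]
ee_rot: [-0.0, 1.0, -0.001, -0.0]
force: [-0.5, -0.6, 0.2]
grip_width: 1.002
grip_force: 0.0
time_s: 1.0
eef_pos: [288.1, -449.8, 404.5]
ee_rot: [-0.0, 1.0, 0.003, 0.0]
force: [0.5, -0.4, 0.2]
grip_width: 1.0
grip_force: 0.0
```

```bash
R='true'
python3 -m crank '[[0.2,-0.08,0,0,0,0,0],[0.5,-0.2,0,0,0,0,0],[0.8,-0.32,0,0,0,0,0],[1,-0.4,0,0,0,0,0]]' | grep eef
python3 -m crank '[[0.2,-0.08,0,0,0,0,0],[0.5,-0.2,0,0,0,0,0],[0.8,-0.32,0,0,0,0,0],[1,-0.4,0,0,0,0,0]]' | grep eef
python3 -m crank '[[0.2,-0.08,0,0,0,0,0],[0.5,-0.2,0,0,0,0,0],[0.8,-0.32,0,0,0,0,0],[0.92,-0.355,0,0,0,0,0],[0.92,-0.355,0,0,0,0,0],[0.92,-0.355,0,0,0,0,0],[0.92,-0.355,0,0,0,0,0]]'
python3 - <<'E'
from h import *
s=status.sense(); print(s["eef_pos"],s["joints"])
E
```

```text
eef_pos: [387.1, -410.6, 404.5]
eef_pos: [487.3, -370.6, 404.4]
time_s: 2.5
eef_pos: [577.4, -336.2, 404.8]
ee_rot: [0.0, 1.0, -0.0, -0.0]
force: [-0.7, 0.4, 0.1]
grip_width: 1.002
grip_force: 0.0
[ 577.35346583 -336.22914085  404.80227669] [-7.02279494e-01  6.45109350e-01  9.92099901e-01 -2.55485124e-04
  1.50455612e+00  8.69133070e-01]
```

```bash
python3 -m crank '[[0.01,-0.01,0.2,0,0,0,0],[0.01,-0.01,0.5,0,0,0,0],[0.01,-0.01,0.75,0,0,0,0],[0.01,-0.01,0.9,0,0,0,0],[0.01,-0.01,1,0,0,0,0]]' | grep -E 'eef|force'
python3 -m crank '[[0,0,0.15,0,0,0,0],[0,0,0.3,0,0,0,0],[0,0,0.45,0,0,0,0],[0,0,0.6,0,0,0,0],[0,0,0.7,0,0,0,0],[0,0,0.7,0,0,0,0],[0,0,0.7,0,0,0,0]]'
python3 -m crank '[[0,0,0,0,0,0,0.2],[0,0,0,0,0,0,0.3],[0,0,0,0,0,0,0.4],[0,0,0,0,0,0,0.5],[0,0,0,0,0,0,0.8],[0,0,0,0,0,0,0.8],[0,0,0,0,0,0,0.8],[0,0,0,0,0,0,0.8]]' 40
python3 -m crank '[[0,0,-0.05,0,0,0,0.8],[0,0,-0.15,0,0,0,0.8],[0,0,-0.25,0,0,0,0.8],[0,0,-0.35,0,0,0,0.8],[0,0,-0.35,0,0,0,0.8]]'
python3 - <<'E'
from h import *
for n in("side","top"):
    p,d=capture(n); cv2.imwrite(f"pics/{n}1.png",p[:,:,::-1])
E
```

```text
eef_pos: [578.5, -334.9, 303.7]
force: [-1.2, 0.6, 0.5]
grip_force: 0.0
time_s: 3.7
eef_pos: [579.5, -334.4, 235.0]
ee_rot: [0.0, 1.0, -0.0, 0.0]
force: [0.2, -0.1, 0.8]
grip_width: 1.005
grip_force: 0.0
time_s: 4.5
eef_pos: [579.5, -334.5, 235.4]
ee_rot: [0.0, 1.0, -0.0, 0.001]
force: [0.8, -0.0, 5.3]
grip_width: 0.565
grip_force: 41.7
time_s: 5.0
eef_pos: [579.5, -334.5, 271.8]
ee_rot: [0.001, 1.0, 0.0, 0.001]
force: [0.2, -0.3, -1.0]
grip_width: 0.563
grip_force: 41.3
```

View pics/side1.png

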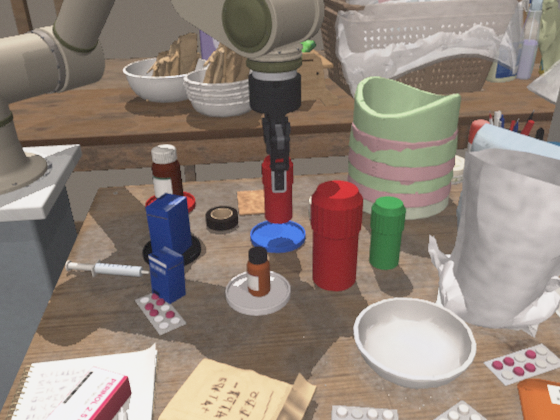

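The shaker is held upright at (278,195), clear of the empty blue tray (278,236). Next it goes to the mat.

```bash
python3 -m crank '[[0,-0.1,-0.1,0,0,0,0.8],[-0.05,-0.3,-0.2,0,0,0,0.8],[-0.1,-0.55,-0.2,0,0,0,0.8],[-0.15,-0.8,-0.2,0,0,0,0.8],[-0.175,-0.95,-0.2,0,0,0,0.8],[-0.175,-1,-0.2,0,0,0,0.8]]' | grep -E 'eef|force'
python3 -m crank '[[0,-0.1,0,0,0,0,0.8],[0,-0.2,0,0,0,0,0.8],[0,-0.28,0,0,0,0,0.8],[0,-0.305,0,0,0,0,0.8],[0,-0.305,0.15,0,0,0,0.8],[0,-0.305,0.3,0,0,0,0.8],[0,-0.305,0.42,0,0,0,0.8],[0,-0.305,0.5,0,0,0,0.8],[0,-0.305,0.54,0,0,0,0.8],[0,-0.305,0.54,0,0,0,0.8],[0,-0.305,0.54,0,0,0,0.8]]'
python3 -m crank '[[0,0,0,0,0,0,0.4],[0,0,0,0,0,0,0.38],[0,0,0,0,0,0,0.34],[0,0,0,0,0,0,0.28],[0,0,0,0,0,0,0.2],[0,0,0,0,0,0,0.1],[0,0,0,0,0,0,0],[0,0,0,0,0,0,0],[0,0,0,0,0,0,0]]'
python3 -m crank '[[0,0,-0.1,0,0,0,0],[0,0,-0.3,0,0,0,0],[0,0,-0.6,0,0,0,0],[0,0,-0.9,0,0,0,0],[0,0,-1,0,0,0,0]]'
```

```text
eef_pos: [561.8, -232.8, 290.1]
force: [-0.2, -1.0, -0.5]
grip_force: 41.4
time_s: 6.8
eef_pos: [561.9, -204.0, 236.0]
ee_rot: [0.0, 1.0, -0.0, 0.0]
force: [0.8, 0.5, -0.3]
grip_width: 0.568
grip_force: 41.5
time_s: 7.7
eef_pos: [561.8, -203.8, 235.7]
ee_rot: [0.0, 1.0, -0.0, 0.0]
force: [1.2, -0.9, 0.4]
grip_width: 0.998
grip_force: 0.0
time_s: 8.2
eef_pos: [562.0, -203.9, 339.5]
ee_rot: [0.001, 1.0, -0.0, 0.002]
force: [0.3, 0.6, 0.4]
grip_width: 0.999
grip_force: 0.0
```

```bash
python3 -m crank '[[-0.2,0.2,0,0,0,0,0],[-0.5,0.5,0,0,0,0,0],[-0.8,0.8,0,0,0,0,0],[-1,1,0,0,0,0,0]]' | grep -E 'eef|force'
python3 -m crank '[[-0.2,0.2,0,0,0,0.1,0],[-0.4,0.4,0,0,0,0.25,0],[-0.55,0.515,0,0,0,0.42,0],[-0.55,0.515,0,0,0,0.58,0],[-0.55,0.515,0,0,0,0.69,0],[-0.55,0.515,0,0,0,0.69,0],[-0.55,0.515,0,0,0,0.69,0]]'
python3 - <<'E'
from h import *
for n in("side","top"):
    p,d=capture(n); cv2.imwrite(f"pics/{n}2.png",p[:,:,::-1])
s=status.sense(); print(s["eef_pos"],s["ee_rot"],s["joints"])
E
```

```text
eef_pos: [460.1, -305.2, 335.3]
force: [0.6, -0.2, 0.8]
grip_force: 0.0
time_s: 9.3
eef_pos: [406.8, -355.2, 335.4]
ee_rot: [-0.0, 0.964, -0.266, -0.0]
force: [-0.2, 0.1, 0.8]
grip_width: 0.997
grip_force: 0.0
[ 406.87665832 -355.22884406  335.54016153] [-9.28040654e-05  9.63770869e-01 -2.66731488e-01 -1.26565376e-04] [-9.34749783e-01  4.08543325e-01  1.55067282e+00 -1.08682721e-05
  1.18269023e+00  1.17605077e+00]
```

View pics/side2.png

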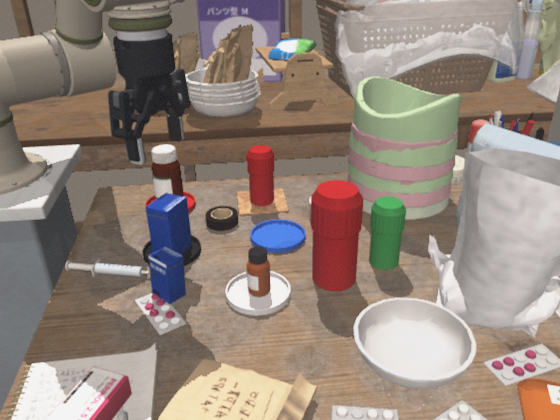

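The shaker stands upright on the mat at (261,178), and the gripper is over the carton. Picking the carton.

```bash
python3 -m crank '[[0,0,0.2,0,0,0,0],[0,0,0.4,0,0,0,0],[0,0,0.55,0,0,0,0],[0,0,0.6,0,0,0,0]]' | grep -E 'eef|force'
python3 -m crank '[[0,0,0.15,0,0,0,0],[0,0,0.3,0,0,0,0],[0,0,0.45,0,0,0,0],[0,0,0.54,0,0,0,0],[0,0,0.54,0,0,0,0],[0,0,0.54,0,0,0,0]]'
python3 -m crank '[[0,0,0,0,0,0,0.15],[0,0,0,0,0,0,0.25],[0,0,0,0,0,0,0.33],[0,0,0,0,0,0,0.4],[0,0,0,0,0,0,0.5],[0,0,0,0,0,0,0.8],[0,0,0,0,0,0,0.8],[0,0,0,0,0,0,0.8]]' 35
python3 -m crank '[[0,0,-0.05,0,0,0,0.8],[0,0,-0.15,0,0,0,0.8],[0,0,-0.3,0,0,0,0.8],[0,0,-0.4,0,0,0,0.8],[0,0,-0.4,0,0,0,0.8]]'
python3 - <<'E'
from h import *
for n in("side","top"):
    p,d=capture(n); cv2.imwrite(f"pics/{n}3.png",p[:,:,::-1]); np.save(f"pics/{n}3.npy",d)
s=status.sense(); print(s["eef_pos"],s["ee_rot"])
E
```

```text
eef_pos: [406.7, -355.1, 274.3]
force: [0.5, 0.4, -0.1]
grip_force: 0.0
time_s: 10.4
eef_pos: [407.0, -355.5, 222.3]
ee_rot: [0.0, 0.964, -0.268, 0.0]
force: [0.0, -0.8, 0.1]
grip_width: 1.003
grip_force: 0.0
time_s: 11.2
eef_pos: [406.9, -355.4, 222.1]
ee_rot: [0.0, 0.964, -0.268, 0.0]
force: [-0.8, 1.6, 4.4]
grip_width: 0.606
grip_force: 36.3
time_s: 11.7
eef_pos: [407.0, -355.5, 263.2]
ee_rot: [0.001, 0.964, -0.268, 0.001]
force: [0.3, -0.3, -0.1]
grip_width: 0.611
grip_force: 36.7
[ 406.73534159 -355.27475962  261.6169207 ] [ 4.49954688e-06  9.63506103e-01 -2.67686365e-01 -9.47757232e-06]
```

View pics/side3.png

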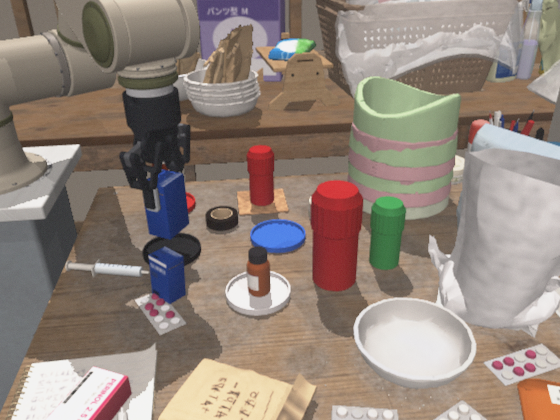

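Carton held upright at (165,205). Next, the blue tray.

```bash
python3 -m crank '[[0.1,-0.08,-0.05,0,0,0,0.8],[0.25,-0.2,-0.1,0,0,0,0.8],[0.45,-0.35,-0.1,0,0,0,0.8],[0.6,-0.47,-0.1,0,0,0,0.8],[0.7,-0.55,-0.1,0,0,0,0.8]]' | grep -E 'eef|force'
python3 -m crank '[[0.2,-0.15,0,0,0,0,0.8],[0.4,-0.3,0,0,0,0,0.8],[0.55,-0.42,0,0,0,0,0.8],[0.66,-0.5,0,0,0,0,0.8],[0.66,-0.5,0,0,0,0,0.8],[0.66,-0.5,0.15,0,0,0,0.8],[0.66,-0.5,0.3,0,0,0,0.8],[0.66,-0.5,0.42,0,0,0,0.8],[0.66,-0.5,0.48,0,0,0,0.8],[0.66,-0.5,0.495,0,0,0,0.8],[0.66,-0.5,0.495,0,0,0,0.8],[0.66,-0.5,0.495,0,0,0,0.8]]'
python3 -m crank '[[0,0,0,0,0,0,0.36],[0,0,0,0,0,0,0.33],[0,0,0,0,0,0,0.3],[0,0,0,0,0,0,0.24],[0,0,0,0,0,0,0.16],[0,0,0,0,0,0,0.08],[0,0,0,0,0,0,0],[0,0,0,0,0,0,0],[0,0,0,0,0,0,0]]'
python3 -m crank '[[0,0,-0.1,0,0,0,0],[0,0,-0.3,0,0,0,0],[0,0,-0.6,0,0,0,0],[0,0,-0.9,0,0,0,0],[0,0,-1,0,0,0,0]]'
python3 -m crank '[[0,0,-0.1,0,0,-0.15,0],[0,0,-0.15,0,0,-0.3,0],[0,0,-0.15,0,0,-0.45,0],[0,0,-0.15,0,0,-0.6,0],[0,0,-0.15,0,0,-0.69,0],[0,0,-0.15,0,0,-0.69,0]]'
python3 - <<'E'
from h import *
s=status.sense(); print(s["eef_pos"],s["ee_rot"])
E
```

```text
eef_pos: [496.2, -343.9, 270.7]
force: [-0.2, -0.2, -0.6]
grip_force: 36.7
time_s: 13.5
eef_pos: [577.3, -335.7, 222.2]
ee_rot: [0.0, 0.963, -0.268, -0.0]
force: [-1.1, 0.2, 0.3]
grip_width: 0.604
grip_force: 36.7
time_s: 14.4
eef_pos: [577.5, -335.5, 222.2]
ee_rot: [-0.0, 0.964, -0.268, -0.0]
force: [1.1, -0.3, 0.7]
grip_width: 1.001
grip_force: 0.0
time_s: 14.9
eef_pos: [577.7, -335.6, 326.5]
ee_rot: [0.001, 0.964, -0.268, 0.003]
force: [0.4, 0.7, -0.0]
grip_width: 1.002
grip_force: 0.0
time_s: 15.5
eef_pos: [577.4, -335.5, 336.7]
ee_rot: [-0.0, 1.0, 0.0, -0.0]
force: [0.3, -0.6, -0.6]
grip_width: 1.003
grip_force: 0.0
[ 577.43402395 -335.51095801  336.68127968] [-3.07819215e-04  9.99999866e-01  2.31343013e-04 -3.45782009e-04]
```

```bash
python3 -m crank '[[-0.1,0.2,0,0,0,0,0],[-0.3,0.5,0,0,0,0,0],[-0.4,0.8,0,0,0,0,0],[-0.41,1,0,0,0,0,0]]' | grep -E 'eef|force'
python3 -m crank '[[0,0.2,0,0,0,0,0],[0,0.41,0,0,0,0,0],[0,0.41,0.2,0,0,0,0],[0,0.41,0.4,0,0,0,0],[0,0.41,0.5,0,0,0,0],[0,0.41,0.5,0,0,0,0],[0,0.41,0.5,0,0,0,0]]'
python3 - <<'E'
from h import *
P=[]
for n in("side","top"):
    p,d=capture(n); P.append(p[130:330,150:400,::-1]); np.save(f"pics/{n}4.npy",d)
cv2.imwrite("pics/4.png",cv2.resize(np.hstack(P),None,fx=1.6,fy=1.6,interpolation=2))
s=status.sense(); print(s["eef_pos"],s["joints"])
E
```

```text
eef_pos: [535.1, -437.5, 337.1]
force: [1.1, 0.2, 0.5]
grip_force: 0.0
time_s: 16.6
eef_pos: [536.6, -476.6, 288.1]
ee_rot: [0.0, 1.0, -0.0, 0.0]
force: [0.5, 0.3, 1.5]
grip_width: 1.0
grip_force: 0.0
[ 536.62384884 -476.56720498  288.53496514] [-8.88959438e-01  8.43725342e-01  9.41248498e-01  1.54067523e-05
  1.35461201e+00  6.82124428e-01]
```

View pics/4.png

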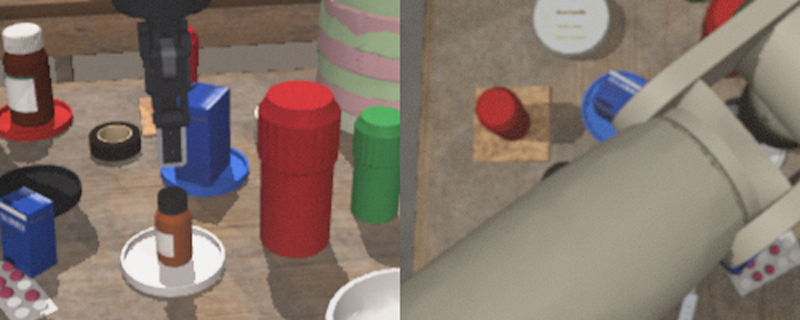

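The carton stands in the blue tray (crop 205,135), and the vial (173,230) lies below the fingers. Picking the vial.

```bash
python3 -m crank '[[0,0,0.15,0,0,0,0],[0,0,0.35,0,0,0,0],[0,0,0.55,0,0,0,0],[0,0,0.7,0,0,0,0],[0,0,0.8,0,0,0,0],[0,0,0.84,0,0,0,0],[0,0,0.84,0,0,0,0],[0,0,0.84,0,0,0,0]]'
python3 -m crank '[[0,0,0,0,0,0,0.2],[0,0,0,0,0,0,0.35],[0,0,0,0,0,0,0.45],[0,0,0,0,0,0,0.52],[0,0,0,0,0,0,0.58],[0,0,0,0,0,0,0.64],[0,0,0,0,0,0,0.7],[0,0,0,0,0,0,0.9],[0,0,0,0,0,0,0.9],[0,0,0,0,0,0,0.9]]' 30
python3 -m crank '[[0,0,-0.05,0,0,0,0.9],[0,0,-0.15,0,0,0,0.9],[0,0,-0.3,0,0,0,0.9],[0,0,-0.5,0,0,0,0.9],[0,0,-0.7,0,0,0,0.9],[0,0,-0.8,0,0,0,0.9],[0,0,-0.8,0,0,0,0.9]]'
python3 - <<'E'
from h import *
P=[]
for n in("side",):
    p,d=capture(n); P.append(p[130:330,150:400,::-1]); np.save(f"pics/{n}5.npy",d)
cv2.imwrite("pics/5.png",cv2.resize(np.hstack(P),None,fx=2,fy=2,interpolation=2))
s=status.sense(); print(s["eef_pos"],s["joints"])
E
```

```text
time_s: 17.5
eef_pos: [536.6, -476.7, 204.1]
ee_rot: [0.001, 1.0, -0.0, 0.0]
force: [-0.3, -0.3, 0.5]
grip_width: 1.0
grip_force: 0.0
time_s: 18.5
eef_pos: [536.5, -476.6, 203.4]
ee_rot: [0.0, 1.0, -0.0, 0.0]
force: [0.1, 1.1, 2.4]
grip_width: 0.36
grip_force: 29.8
time_s: 19.2
eef_pos: [536.6, -476.6, 285.5]
ee_rot: [0.001, 1.0, -0.0, 0.001]
force: [-0.1, -0.1, -1.3]
grip_width: 0.362
grip_force: 29.7
[ 536.45366146 -476.53506036  283.78509495] [-8.89114259e-01  8.47454382e-01  9.46806474e-01 -1.27981241e-05
  1.34631256e+00  6.81731305e-01]
```

View pics/5.png

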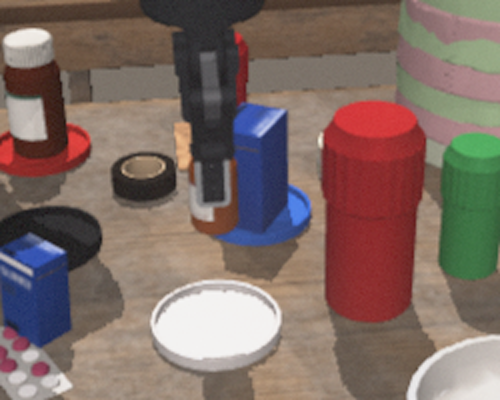

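Vial held upright; the white tray is empty. Next, the black tray.

```bash
python3 -m crank '[[-0.1,-0.1,0,0,0,0,0.9],[-0.25,-0.23,0,0,0,0,0.9],[-0.45,-0.42,0,0,0,0,0.9],[-0.65,-0.6,0,0,0,0,0.9],[-0.85,-0.8,0,0,0,0,0.9],[-1,-0.95,0,0,0,0,0.9]]' | grep -E 'eef|force'
python3 -m crank '[[-0.15,-0.13,0,0,0,0,0.9],[-0.25,-0.22,0,0,0,0,0.9],[-0.3,-0.26,0,0,0,0,0.9],[-0.3,-0.26,0.1,0,0,0,0.9],[-0.3,-0.26,0.25,0,0,0,0.9],[-0.3,-0.26,0.4,0,0,0,0.9],[-0.3,-0.26,0.55,0,0,0,0.9],[-0.3,-0.26,0.68,0,0,0,0.9],[-0.3,-0.26,0.76,0,0,0,0.9],[-0.3,-0.26,0.795,0,0,0,0.9],[-0.3,-0.26,0.795,0,0,0,0.9],[-0.3,-0.26,0.795,0,0,0,0.9]]'
python3 -m crank '[[0,0,0,0,0,0,0.6],[0,0,0,0,0,0,0.57],[0,0,0,0,0,0,0.52],[0,0,0,0,0,0,0.45],[0,0,0,0,0,0,0.35],[0,0,0,0,0,0,0.25],[0,0,0,0,0,0,0.2],[0,0,0,0,0,0,0.2],[0,0,0,0,0,0,0.2]]'
python3 -m crank '[[0,0,-0.1,0,0,0,0.2],[0,0,-0.3,0,0,0,0.2],[0,0,-0.6,0,0,0,0.1],[0,0,-0.9,0,0,0,0],[0,0,-1,0,0,0,0],[0,0,-1,0,0,0,0]]'
python3 - <<'E'
from h import *
s=status.sense(); print(s["eef_pos"],s["ee_rot"])
E
```

```text
eef_pos: [435.3, -380.3, 282.1]
force: [0.0, -1.2, 0.1]
grip_force: 29.8
time_s: 21.05
eef_pos: [406.6, -355.7, 203.9]
ee_rot: [0.0, 1.0, -0.0, 0.0]
force: [0.0, -0.1, -0.4]
grip_width: 0.356
grip_force: 29.8
time_s: 21.95
eef_pos: [406.5, -355.5, 203.7]
ee_rot: [0.0, 1.0, 0.0, 0.0]
force: [-0.1, 0.7, -0.5]
grip_width: 0.803
grip_force: 0.0
time_s: 22.55
eef_pos: [406.5, -355.6, 305.1]
ee_rot: [0.001, 1.0, -0.0, 0.001]
force: [-0.7, 0.2, 0.3]
grip_width: 0.999
grip_force: 0.0
[ 406.53926566 -355.58936146  305.13237479] [ 1.18853589e-03  9.99998898e-01 -3.08554936e-05  8.89191394e-04]
```

```bash
python3 -m crank '[[0,-0.1,-0.2,0,0,0,0],[-0.05,-0.3,-0.3,0,0,0,0],[-0.1,-0.6,-0.3,0,0,0,0],[-0.14,-0.85,-0.3,0,0,0,0],[-0.14,-1,-0.3,0,0,0,0]]' | grep -E 'eef|force'
python3 -m crank '[[0,-0.2,0,0,0,0,0],[0,-0.45,0,0,0,0,0],[0,-0.6,0,0,0,0,0],[0,-0.615,0,0,0,0,0],[0,-0.615,0,0,0,0,0],[0,-0.615,0,0,0,0,0]]'
python3 - <<'E'
from h import *
P=[]
for n in("side","top"):
    p,d=capture(n); P.append(p[130:330,150:400,::-1]); np.save(f"pics/{n}6.npy",d)
cv2.imwrite("pics/6.png",cv2.resize(np.hstack(P),None,fx=1.6,fy=1.6,interpolation=2))
s=status.sense(); print(s["eef_pos"],s["joints"])
w=cloud("side",np.load("pics/side6.npy")).reshape(-1,3)
for x,y,lo,hi,r in [(392,-194,20,85,40),(406,-356,20,50,30)]:
    b=(np.hypot(w[:,0]-x,w[:,1]-y)<r)&(w[:,2]>lo)&(w[:,2]<hi); print(b.sum(),circ(w[b]))
E
```

```text
eef_pos: [392.0, -254.0, 332.5]
force: [0.3, -0.6, 0.9]
grip_force: 0.0
time_s: 23.65
eef_pos: [392.6, -194.8, 333.6]
ee_rot: [0.0, 1.0, -0.0, 0.0]
force: [0.0, 0.3, -0.1]
grip_width: 0.998
grip_force: 0.0
[ 392.52734312 -194.74027716  333.59503452] [-7.29161298e-01  1.98517225e-01  1.84611930e+00 -7.11488277e-05
  1.09697036e+00  8.42581538e-01]
965 [ 391.28176334 -193.45544123   24.85045492]
367 [ 406.62251362 -356.69649129   15.91701468]
```

View pics/6.png

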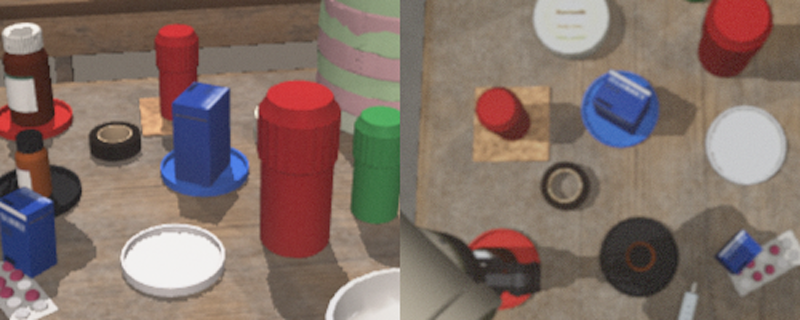

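Vial is centred in the black tray (crop 640,257), with shaker, carton and tape in place. Picking the bottle.

```bash
python3 -m crank '[[0,0,0.2,0,0,0,0],[-0.01,-0.01,0.4,0,0,0,0],[-0.01,-0.01,0.5,0,0,0,0],[-0.01,-0.01,0.5,0,0,0,0]]' | grep -E 'eef|force'
python3 -m crank '[[0,0,0.15,0,0,0,0],[0,0,0.3,0,0,0,0],[0,0,0.45,0,0,0,0],[0,0,0.53,0,0,0,0],[0,0,0.53,0,0,0,0],[0,0,0.53,0,0,0,0]]'
python3 -m crank '[[0,0,0,0,0,0,0.15],[0,0,0,0,0,0,0.25],[0,0,0,0,0,0,0.33],[0,0,0,0,0,0,0.4],[0,0,0,0,0,0,0.5],[0,0,0,0,0,0,0.8],[0,0,0,0,0,0,0.8],[0,0,0,0,0,0,0.8]]' 45
python3 -m crank '[[0,0,-0.05,0,0,0,0.8],[0,0,-0.15,0,0,0,0.8],[0,0,-0.3,0,0,0,0.8],[0,0,-0.5,0,0,0,0.8],[0,0,-0.7,0,0,0,0.8],[0,0,-0.9,0,0,0,0.8],[0,0,-1,0,0,0,0.8],[0,0,-1,0,0,0,0.8]]'
python3 - <<'E'
from h import *
P=[]
for n in("side",):
    p,d=capture(n); P.append(p[80:330,130:400,::-1]); np.save(f"pics/{n}7.npy",d)
cv2.imwrite("pics/7.png",cv2.resize(np.hstack(P),None,fx=2,fy=2,interpolation=2))
s=status.sense(); print(s["eef_pos"],s["joints"])
E
```

```text
eef_pos: [391.4, -193.3, 282.8]
force: [0.8, -0.1, 0.1]
grip_force: 0.0
time_s: 24.75
eef_pos: [391.7, -193.3, 231.4]
ee_rot: [0.0, 1.0, -0.0, 0.0]
force: [-0.0, -0.2, 0.9]
grip_width: 1.0
grip_force: 0.0
time_s: 25.55
eef_pos: [391.6, -192.9, 231.2]
ee_rot: [-0.0, 1.0, -0.0, 0.0]
force: [-0.9, 3.2, 7.6]
grip_width: 0.574
grip_force: 45.8
time_s: 26.35
eef_pos: [391.6, -193.1, 331.9]
ee_rot: [0.001, 1.0, -0.0, 0.001]
force: [0.3, 0.8, -2.1]
grip_width: 0.573
grip_force: 46.9
[ 391.41539483 -192.98872508  330.80977593] [-7.27826958e-01  1.98332784e-01  1.85466560e+00 -1.34612075e-05
  1.08790840e+00  8.43031392e-01]
```

View pics/7.png

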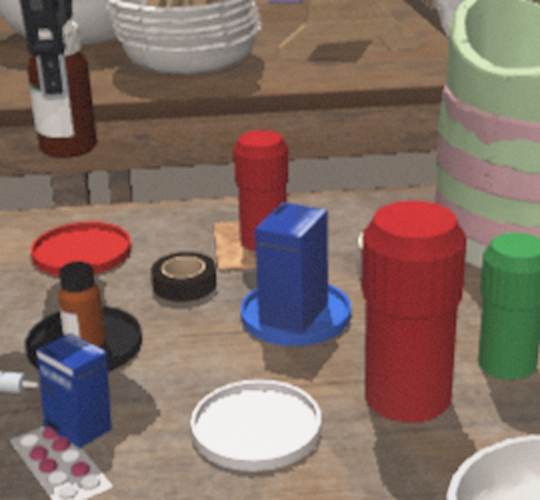

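Bottle held upright, red tray empty. Next, the white tray.

```bash
python3 -m crank '[[0.05,0.1,0,0,0,0,0.8],[0.12,0.24,0,0,0,0,0.8],[0.22,0.44,0,0,0,0,0.8],[0.33,0.66,0,0,0,0,0.8],[0.42,0.85,0,0,0,0,0.8],[0.48,0.96,0,0,0,0,0.8]]' | grep -E 'eef|force'
python3 -m crank '[[0.08,0.16,0,0,0,0,0.8],[0.18,0.36,0,0,0,0,0.8],[0.28,0.56,0,0,0,0,0.8],[0.38,0.76,0,0,0,0,0.8],[0.48,0.96,0,0,0,0,0.8]]' | grep -E 'eef|force'
python3 -m crank '[[0.1,0.2,0,0,0,0,0.8],[0.22,0.45,0,0,0,0,0.8],[0.34,0.68,0,0,0,0,0.8],[0.43,0.85,0,0,0,0,0.8],[0.475,0.95,0,0,0,0,0.8],[0.475,0.95,0,0,0,0,0.8],[0.475,0.95,0,0,0,0,0.8]]'
python3 -m crank '[[0,0,0.1,0,0,0,0.8],[0,0,0.25,0,0,0,0.8],[0,0,0.4,0,0,0,0.8],[0,0,0.55,0,0,0,0.8],[0,0,0.7,0,0,0,0.8],[0,0,0.82,0,0,0,0.8],[0,0,0.92,0,0,0,0.8],[0,0,0.97,0,0,0,0.8],[0,0,0.99,0,0,0,0.8],[0,0,0.995,0,0,0,0.8],[0,0,0.995,0,0,0,0.8],[0,0,0.995,0,0,0,0.8]]'
```

```text
eef_pos: [440.0, -291.0, 329.3]
force: [-0.4, 0.2, -1.5]
grip_force: 46.9
eef_pos: [487.9, -386.6, 329.0]
force: [0.1, 0.5, -0.9]
grip_force: 46.9
time_s: 28.2
eef_pos: [534.9, -480.2, 329.2]
ee_rot: [-0.001, 1.0, -0.0, -0.001]
force: [-0.3, 0.0, -0.6]
grip_width: 0.576
grip_force: 46.9
time_s: 29.4
eef_pos: [535.0, -480.1, 231.7]
ee_rot: [0.0, 1.0, -0.0, 0.0]
force: [-1.5, -0.1, -0.9]
grip_width: 0.573
grip_force: 46.9
```

```bash
python3 -m crank '[[0,0,0,0,0,0,0.4],[0,0,0,0,0,0,0.37],[0,0,0,0,0,0,0.33],[0,0,0,0,0,0,0.27],[0,0,0,0,0,0,0.2],[0,0,0,0,0,0,0.1],[0,0,0,0,0,0,0],[0,0,0,0,0,0,0],[0,0,0,0,0,0,0]]' 40
python3 -m crank '[[0,0,-0.1,0,0,0,0],[0,0,-0.3,0,0,0,0],[0,0,-0.6,0,0,0,0],[0,0,-0.9,0,0,0,0],[0,0,-1,0,0,0,0]]'
python3 -m crank '[[0.02,-0.2,0,0,0,0,0],[0.05,-0.5,0,0,0,0,0],[0.08,-0.8,0,0,0,0,0],[0.09,-1,0,0,0,0,0]]' | grep -E 'eef|force'
python3 -m crank '[[0.02,-0.2,0,0,0,0,0],[0.05,-0.5,0,0,0,0,0],[0.08,-0.8,0,0,0,0,0],[0.09,-1,0,0,0,0,0]]' | grep -E 'eef|force'
python3 -m crank '[[0.05,-0.3,0,0,0,0,0],[0.08,-0.6,0,0,0,0,0],[0.09,-0.76,0,0,0,0,0],[0.09,-0.76,0,0,0,0,0],[0.09,-0.76,0,0,0,0,0]]'
python3 - <<'E'
from h import *
P=[]
for n in("side",):
    p,d=capture(n); P.append(p[80:330,130:400,::-1]); np.save(f"pics/{n}8.npy",d)
cv2.imwrite("pics/8.png",cv2.resize(np.hstack(P),None,fx=2,fy=2,interpolation=2))
s=status.sense(); print(s["eef_pos"],s["joints"])
w=cloud("side",np.load("pics/side8.npy")).reshape(-1,3)
for x,y,lo,hi,r in [(562,-204,30,80,40),(535,-480,20,85,40)]:
    b=(np.hypot(w[:,0]-x,w[:,1]-y)<r)&(w[:,2]>lo)&(w[:,2]<hi); print(b.sum(),circ(w[b]))
E
```

```text
time_s: 30.3
eef_pos: [535.0, -480.1, 231.2]
ee_rot: [-0.0, 1.0, -0.0, -0.0]
force: [0.1, 0.1, -0.2]
grip_width: 1.0
grip_force: 0.0
time_s: 30.8
eef_pos: [535.1, -480.0, 335.8]
ee_rot: [0.002, 1.0, 0.0, 0.002]
force: [-0.1, 0.9, 0.5]
grip_width: 0.996
grip_force: 0.0
eef_pos: [544.2, -378.2, 330.8]
force: [0.2, -0.9, 0.3]
grip_force: 0.0
eef_pos: [553.1, -278.2, 330.9]
force: [-0.3, 0.2, -1.0]
grip_force: 0.0
time_s: 32.1
eef_pos: [562.0, -204.6, 331.1]
ee_rot: [0.0, 1.0, -0.0, -0.0]
force: [-0.5, 0.8, -0.4]
grip_width: 0.997
grip_force: 0.0
[ 561.89712995 -205.00887245  331.10296607] [-5.45488832e-01  5.34160527e-01  1.36760984e+00 -3.12769709e-04
  1.23967167e+00  1.02618342e+00]
530 [ 562.18703913 -204.98550409   23.29527224]
1540 [ 535.1440102  -480.47278689   25.03738152]
```

View pics/8.png

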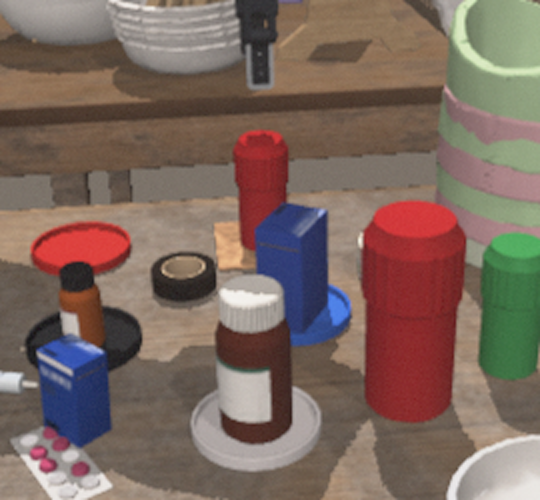

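Bottle stands in the white tray (255,370). Now the shaker, from the mat to the red tray.

```bash
python3 -m crank '[[0,0,0.2,0,0,0,0],[0,0,0.4,0,0,0,0],[0,0,0.6,0,0,0,0],[0,0,0.75,0,0,0,0],[0,0,0.88,0,0,0,0],[0,0,0.955,0,0,0,0],[0,0,0.955,0,0,0,0],[0,0,0.955,0,0,0,0]]'
python3 -m crank '[[0,0,0,0,0,0,0.2],[0,0,0,0,0,0,0.3],[0,0,0,0,0,0,0.4],[0,0,0,0,0,0,0.5],[0,0,0,0,0,0,0.8],[0,0,0,0,0,0,0.8],[0,0,0,0,0,0,0.8],[0,0,0,0,0,0,0.8]]' 40
python3 -m crank '[[0,0,-0.05,0,0,0,0.8],[0,0,-0.15,0,0,0,0.8],[0,0,-0.3,0,0,0,0.8],[0,0,-0.5,0,0,0,0.8],[0,0,-0.6,0,0,0,0.8],[0,0,-0.6,0,0,0,0.8]]'
python3 -m crank '[[-0.1,0,0,0,0,0,0.8],[-0.25,-0.02,0,0,0,0,0.8],[-0.4,-0.04,0,0,0,0,0.8],[-0.6,-0.06,0,0,0,0,0.8],[-0.8,-0.06,0,0,0,0,0.8],[-1,-0.06,0,0,0,0,0.8]]' | grep -E 'eef|force'
python3 -m crank '[[-0.2,0,0,0,0,0,0.8],[-0.4,0,0,0,0,0,0.8],[-0.58,0,0,0,0,0,0.8],[-0.68,0,0,0,0,0,0.8],[-0.705,0,0,0,0,0,0.8],[-0.705,0,0.1,0,0,0,0.8],[-0.705,0,0.25,0,0,0,0.8],[-0.705,0,0.4,0,0,0,0.8],[-0.705,0,0.52,0,0,0,0.8],[-0.705,0,0.58,0,0,0,0.8],[-0.705,0,0.595,0,0,0,0.8],[-0.705,0,0.595,0,0,0,0.8]]'
```

```text
time_s: 32.95
eef_pos: [562.1, -204.4, 236.2]
ee_rot: [0.0, 1.0, -0.0, 0.0]
force: [-0.1, 0.0, -0.3]
grip_width: 1.0
grip_force: 0.0
time_s: 33.75
eef_pos: [562.2, -204.1, 236.3]
ee_rot: [0.0, 1.0, -0.0, 0.001]
force: [0.2, -0.7, 4.6]
grip_width: 0.564
grip_force: 41.7
time_s: 34.35
eef_pos: [562.1, -204.1, 297.2]
ee_rot: [0.001, 1.0, -0.0, 0.001]
force: [-0.1, -0.2, -1.0]
grip_width: 0.567
grip_force: 41.3
eef_pos: [461.0, -197.8, 294.8]
force: [0.2, 0.3, -0.3]
grip_force: 41.3
time_s: 36.15
eef_pos: [391.9, -197.8, 236.3]
ee_rot: [-0.0, 1.0, 0.0, -0.0]
force: [-1.7, 3.0, 7.3]
grip_width: 0.561
grip_force: 41.8
```

```bash
python3 -m crank '[[0,0,0,0,0,0,0.8],[0,0,-0.005,0,0,0,0.8],[0,0,-0.005,0,0,0,0.4],[0,0,-0.005,0,0,0,0.38],[0,0,-0.005,0,0,0,0.34],[0,0,-0.005,0,0,0,0.28],[0,0,-0.005,0,0,0,0.2],[0,0,-0.005,0,0,0,0.1],[0,0,-0.005,0,0,0,0],[0,0,-0.005,0,0,0,0],[0,0,-0.005,0,0,0,0]]'
python3 -m crank '[[0,0,-0.1,0,0,0,0],[0,0,-0.3,0,0,0,0],[0,0,-0.6,0,0,0,0],[0,0,-0.9,0,0,0,0],[0,0,-1,0,0,0,0]]' | grep -E 'eef|force'
python3 -m crank '[[0.1,-0.3,-0.1,0,0,0,0],[0.2,-0.6,-0.3,0,0,0,0],[0.2,-0.9,-0.5,0,0,0,0],[0.2,-1,-0.5,0,0,0,0],[0.2,-1,-0.5,0,0,0,0],[0.2,-1,-0.5,0,0,0,0]]'
python3 - <<'E'
from h import *
P=[]
for n in("side","top"):
    p,d=capture(n); P.append(p[130:330,150:400,::-1]); np.save(f"pics/{n}9.npy",d)
cv2.imwrite("pics/9.png",cv2.resize(np.hstack(P),None,fx=1.6,fy=1.6,interpolation=2))
w=cloud("side",np.load("pics/side9.npy")).reshape(-1,3)
for x,y,lo,hi,r in [(392,-198,30,60,40),(535,-480,20,85,40),(406,-356,20,50,30)]:
  for l,h in((lo,(lo+hi)/2),((lo+hi)/2,hi)):
    b=(np.hypot(w[:,0]-x,w[:,1]-y)<r)&(w[:,2]>l)&(w[:,2]<h); print(b.sum(),np.round(circ(w[b]),1))
E
```

```text
time_s: 37.25
eef_pos: [391.5, -198.0, 236.7]
ee_rot: [0.0, 1.0, -0.0, 0.0]
force: [0.1, -0.7, 0.3]
grip_width: 1.0
grip_force: 0.0
eef_pos: [391.7, -198.1, 339.8]
force: [0.2, -0.3, -0.6]
grip_force: 0.0
time_s: 38.35
eef_pos: [411.4, -98.6, 385.7]
ee_rot: [-0.0, 1.0, -0.0, -0.001]
force: [0.3, -0.4, 0.3]
grip_width: 0.997
grip_force: 0.0
190 [ 391.8 -198.8   22.6]
189 [ 391.6 -199.7   22. ]
713 [ 535.  -480.3   25.5]
847 [ 535.1 -480.8   24.6]
171 [ 406.6 -356.6   16.3]
192 [ 406.7 -356.9   15.7]
```

View pics/9.png

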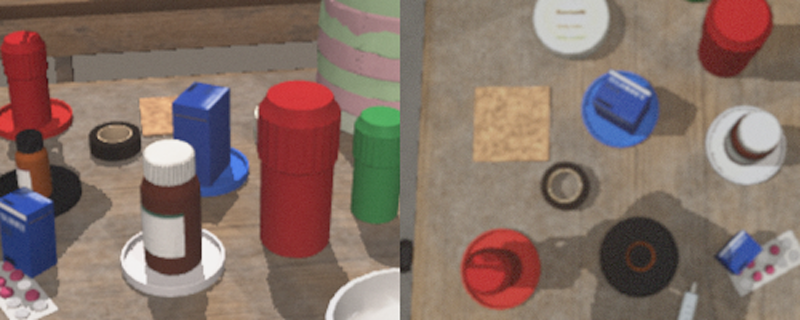

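All four stand upright and centred in their own trays: shaker (crop 495,270), carton (620,105), bottle (750,140) and vial (640,257). The tape has not moved (567,186), and the arm is clear.

```bash
python3 -c "
from rig import ticket; print(ticket.finish_job())"
```

```text
the job is handed in; nothing more can be done
None
```

I handed the job in at about 38 s. In the last pictures all four medicines stand upright and centred in the trays of their own colour, and the tape has not visibly moved; the verdict itself was not shown.

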